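Lock the stand and snap the dust cap onto the alternator hub

TASK

First lock the sliding post of the assembly stand by turning its clamp knob clockwise all the way to the stop. Then pick up the middle-sized black cap (35 mm across) from the bench and press it straight down over the hub of the alternator end frame until it clicks and sits fully home on its seat, without the post sinking. Do not let up after the click: keep pressing the cap down firmly and finish while the gripper is still pressing it. Leave the other two black caps, the wide and the narrow one, where they are.

Things in the scene. Friction and masses are not known exactly. Their poses are not given: they have to be found in the camera images.
- stand: Assembly stand, fixed to the bench: steel base plate 130 x 270 x 12 mm with a grey painted clamp block, its top 62 mm above the bench. Origin on the bench under the axis of the post; the clamp knob stands 120 mm away along the stand's own -y. z up.
- post (a joint): Height of the sliding post in its sleeve, 0 (lowest) to 0.035 m. The post (30 mm square bar) carries an aluminium alternator end frame 92 mm across; on its top face are the seat and the hub. Unlocked, the post is held only by about 7 N of drag and sinks when pushed down harder than that; with the knob at its stop it is clamped and bears 30 N.
- clamp (a joint): Angle of the clamp knob: 0 is fully free, 1.45 rad is the stop, locked from about 1.15 on. Grows clockwise seen from above. Starts at 0 to 0.15. Turning takes 0.15 to 0.25 N m and the knob stays where it is left.
- clamp_grip (a point): Point on the axis of the clamp knob at the height to grip, about 99 mm above the bench. The knob has an upright bar grip along the point's own x (42 mm long, 14 mm wide, 32 mm tall, its top 7 mm above this point) that turns with the knob; a round foot 44 mm across lies under the bar.
- seat_top (a point): Centre of the upper face of the seat (steel disc 48 mm across, 6 mm thick), on the hub's axis, about 107 to 125 mm above the bench at the start; moves with the post. The hub is a steel boss 21 mm across rising 22 mm above this face, tip tapered to 15 mm; three brass spring rollers stick out of it to 13.5 mm from the axis, 6.8 mm above the face.
- cap: Snap cap that fits: black plastic, 35 mm outside diameter, 30 mm tall, 35 g. Flat top, open underside with a lip 23.6 mm in inner diameter; bore 25 mm deep. Stands open side down. Origin at the centre of its lower edge. Put on loosely it rests on the rollers, edge 10 mm above the seat; a straight push of 8 to 10 N snaps it past them (force drops), flat on the seat, held there.
- wide_cap: Not to be used: wide low black cap, 50 mm outside diameter, 20 mm tall. Origin at the centre of its lower edge.
- narrow_cap: Not to be used: narrow tall black cap, 24 mm outside diameter, 36 mm tall. Origin at the centre of its lower edge.
Things that resemble listed ones, but are neither listed nor needed, are in the scene too. What is shaped like the cap but white is not meant.

How it is judged (in metres and radians):
On the way, in this order (a step that is already met when the one before it is completed fails the run):
1. the clamp knob is turned to its stop (value of joint clamp above 1.15 rad), for 0.2 s.
2. the cap has snapped home on its seat (horizontal distance between cap and seat_top below 0.0025 m and z of cap in the frame of seat_top between -0.002 and 0.0015 m and angle between cap's own z axis and vertical below 0.1 rad), for 0.2 s.
At the end, for the whole second after the job is handed in: Knob locked (over 1.0 rad), seat moved less than 6 mm, cap on the seat (edge within 1.5 mm of it, 2.5 mm of the axis, tilt under 0.1 rad), and the gripper still pressing: over 5 N between cap and stand for the last second, over 4 N of fingers on cap (all of step 2 and value of joint clamp above 1 rad and distance of seat_top from where it was at the start of the episode below 0.006 m and contact force between cap and stand above 5 N and contact force between the fingers and cap above 4 N); the arm keeps its last pose, push and grip.
It fails at once if the wide cap is moved more than 30 mm (distance of wide_cap from where it was at the start of the episode above 0.03 m).
It fails at once if the narrow cap is moved more than 30 mm (distance of narrow_cap from where it was at the start of the episode above 0.03 m).
It also fails if it takes over 70 s, if anything falls off the work surface, if the arm or the gripper's body presses on something with over 40 N, if the wrist force passes 120 N, or if a joint passes its speed limit or range.

ROBOT

A 7-joint arm with a two-finger parallel gripper is mounted at the origin on the work surface. World frame = base frame: x ahead of the robot, y to its left, z up, the work surface at z = 0. Lengths are in m, angles in degrees, forces in N, time in s.
With the tool pointing down it reaches from about 0.4 to 0.85 m from the base axis. Payload 4.4 kg.
Tool frame: the origin (TCP) lies midway between the tips of the shut fingers; the grasp point (between the pads) lies 19 mm behind it; y points along the fingers, z is the direction in which the jaws open and shut, and the axes are right-handed (so a half turn about y gives the same grasp; the last joint's range is limited). The gripper opens to 94 mm and grips with 3 to 60 N. Pads are 16 mm wide; open, the fingers measure 119 mm over their backs; the gripper's body (75 mm by 177 mm) begins 78 mm behind the grasp point.
Start: joints at [-79.802, 36.005, 2.206, 86.941, -1.547, 57.084, -1.146], TCP at [0.157, 0.631, 0.205] pointing down, gripper open.
Joint ranges: [-175.42, 175.42], [-21.48, 121.26], [-71.46, 75.88], [10.55, 141.38], [-63.04, 243.04], [13.31, 113.54], [-168.57, 168.57]. Speed limits (degrees/s): [147.25, 147.25, 180, 180, 180, 180, 180].

INTERFACE

Orientations are given as a 3x3 rotation matrix whose columns are the frame's x, y, z axes.
In Python, from station import * gives the robot as it stands.
- The arm moves only by the tool play_rows, never from a script. Its argument "commands" is a list that holds one entry, the list of rows, each a list of 7 numbers: the turn, a rotation vector about the world's x, y, z in degrees, then the shift along the world's x, y, z in cm, then the gripper command: -1 is shut, 1 is fully open, values between are in proportion. In form: [[[wx, wy, wz, dx, dy, dz, gripper], ...]]. A call has exactly 8 rows; each row is the pose to reach, as a shift and turn from the pose commanded when the call began; what a row does not reach only later rows make up. A row lasts 1/12 s, in which the tool goes at most 41.7 mm and 7.16 degrees, less where a joint would pass 70% of its speed; a pose out of reach is approached as far as the arm can. A call with a gripper value outside its range is refused whole. The fingers move at their own pace and stop on an object; the grip force is fixed at half the most. Time passes only in rows, so rows that repeat a pose let the fingers close, or fill a call up. It gives the time, the measured TCP pose, the force and the opening at its end, in the units of the state.
- state(): the state, without advancing time (a new reading comes with each control period).
- get_image(name): name is "scene" or "top" or "wrist"; returns a dict with "pixels" (400x640x3 uint8, blue, green, red), "mtx" (3x3 intrinsics, pixels), "R" (3x3) and "t" (3): a world point X has camera coordinates R X + t; the wrist camera has in their place "hand_eye" (4x4, takes a point from camera to tool coordinates, whose origin is the TCP and whose axes are the tool frame's). Camera axes: x right, y down, z forward; pixel columns grow to the right and rows downward; lengths in m; the calibration is good to about 2 mm. A picture is of the moment at which its call begins: read the wrist's pose just before it. There is no depth.
- close_job(): hands the job in, once; it reports no verdict.
The state is a dict: "t": time; "joint_positions": joint angles; "qd": joint speeds; "tau": joint torques, N m; "eef_pos": TCP position; "tool_rot": TCP orientation; "wrist_force": force on the tool from outside, world axes, zero at the start; "torque": the same for the moment, N m; "width": finger opening in m.
Only numpy, scipy, OpenCV 4.12 (cv2) and the standard library are available. Lean on these libraries where they do the work, as an engineer would, in place of code of your own. Each camera call takes 0.05 s, during which the arm holds its last target. There are 200 camera calls.

## Working session

There is one attempt and no reset: what is moved stays moved. The work goes in short steps, Python scripts to look and compute and a tool call to move; the robot and the scene stay as the last step left them, time stands still between calls to the robot, and variables do not carry over. Pictures are saved under pics/ and viewed, about 8 in all and at most 12, crops included, and the job is handed in when it is done.

Besides the shell and the picture viewer there is one more tool, called after "Call:" as name([rows], argument=value, ...), one row to a line, values as JSON. play_rows: Moves the arm, as the interface text tells. Its arguments: {"type":"object","properties":{"commands":{"type":"array"}},"required":["commands"]}

```bash
mkdir -p pics; ls; python3 - <<'E'
from station import *
import cv2,numpy as np,pickle
s=state();print({k:np.round(s[k],3).tolist() for k in s})
for n in("scene","top"):
    d=get_image(n);pickle.dump(d,open(n+".pkl","wb"));cv2.imwrite(f"pics/{n}0.png",d["pixels"]);print(n,d["mtx"].tolist(),(-d["R"].T@d["t"]).round(3),d["R"].round(3).tolist())
E
```

```text
pics
{'t': 0.0, 'joint_positions': [-79.801, 36.057, 2.202, 86.994, -1.545, 57.081, -1.146], 'qd': [0.098, 0.026, 0.033, 0.085, -0.023, -0.028, -0.003], 'tau': [-0.0, -54.975, 1.143, -18.663, -0.052, 0.024, 0.0], 'eef_pos': [0.157, 0.63, 0.205], 'tool_rot': [[0.97, -0.0, 0.241], [-0.241, -0.002, 0.97], [0.0, -1.0, -0.002]], 'wrist_force': [0.446, -0.017, 0.583], 'torque': [-0.017, -0.057, 0.017], 'width': 0.094}
scene [[478.0876332737079, 0.0, 322.551057796227], [0.0, 478.0876332737079, 197.0904006987042], [0.0, 0.0, 1.0]] [1.171 0.45  0.602] [[-0.524, 0.852, -0.023], [0.485, 0.275, -0.83], [-0.7, -0.446, -0.557]]
top [[518.6294066478032, 0.0, 313.84296072784593], [0.0, 518.6294066478032, 196.32651154670114], [0.0, 0.0, 1.0]] [0.447 0.028 1.13 ] [[-0.006, -1.0, -0.011], [-0.997, 0.006, -0.078], [0.078, 0.01, -0.997]]
```

View pics/scene0.png

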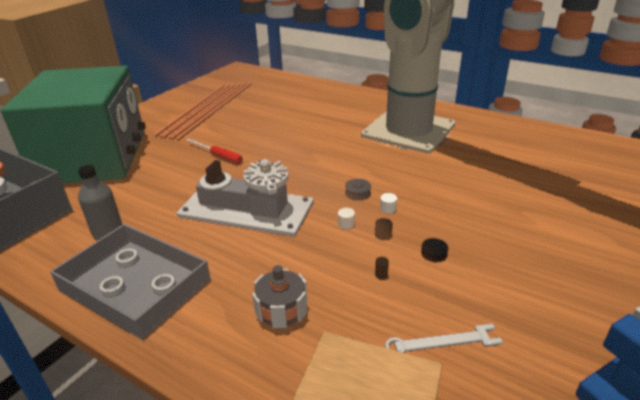

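View pics/top0.png

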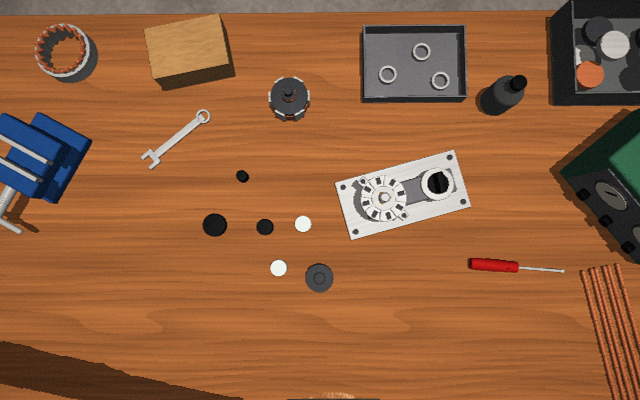

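```bash
cat > h.py <<'E'
import numpy as np,cv2
def ray(d,u,v,z):
    R,t=np.array(d["R"]),np.array(d["t"]).ravel();c=-R.T@t
    r=R.T@np.linalg.inv(d["mtx"])@[u,v,1];return c+r*(z-c[2])/r[2]
def blobs(m,lo=30,hi=1e5):
    n,l,s,c=cv2.connectedComponentsWithStats(m.astype(np.uint8))
    return [(c[i].round(1).tolist(),s[i].tolist()) for i in range(1,n) if lo<s[i][4]<hi]
E
python3 - <<'E'
from h import *
import pickle
d=pickle.load(open("top.pkl","rb"));p=d["pixels"]
m=(p.max(2)<45);m2=np.zeros_like(m);m2[150:260,190:480]=m[150:260,190:480]
for c,s in blobs(m2): print(c,s,[ray(d,*c,z)[:2].round(4).tolist() for z in(0.03,0.106)])
cv2.imwrite("pics/topc.png",cv2.resize(p[140:250,330:480],None,fx=5,fy=5,interpolation=cv2.INTER_CUBIC))
print(ray(d,385,198,.14),ray(d,438,183,.1))
E
```

```text
[242.1, 175.8] [237, 170, 12, 12, 106] [[0.5777, 0.1924], [0.5687, 0.181]]
[437.7, 182.7] [428, 172, 21, 21, 332] [[0.5601, -0.2244], [0.5523, -0.2069]]
[214.5, 224.5] [203, 214, 24, 22, 415] [[0.4741, 0.2505], [0.4722, 0.2351]]
[264.6, 226.3] [257, 219, 16, 16, 200] [[0.4696, 0.144], [0.4681, 0.136]]
[ 0.52002463 -0.09794386  0.14      ] [ 0.55226485 -0.20890444  0.1       ]
```

View pics/topc.png

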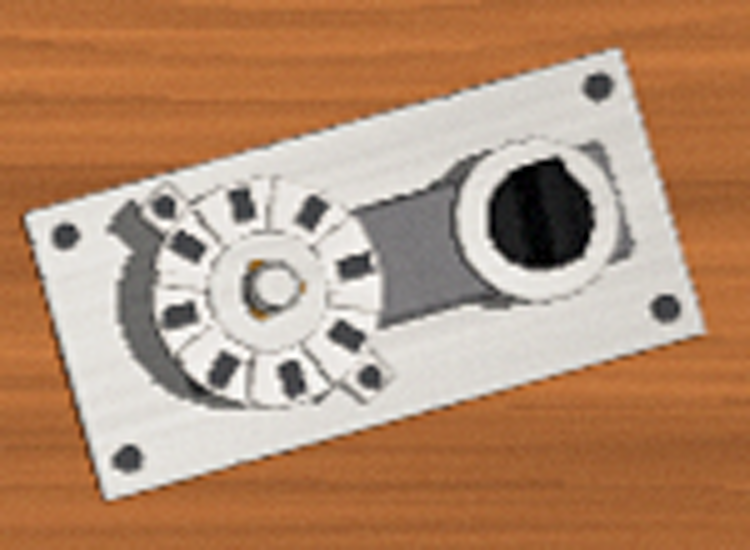

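Call:
play_rows([
  [[0,0,0,30,-25,6,1],[0,0,0,30,-25,6,1],[0,0,0,30,-25,6,1],[0,0,0,30,-25,6,1],[0,0,0,30,-25,6,1],[0,0,0,30,-25,6,1],[0,0,0,30,-25,6,1],[0,0,0,30,-25,6,1]],
])

```text
t: 0.77
eef_pos: [0.411, 0.4181, 0.2561]
tool_rot: [[0.97, -0.001, 0.241], [-0.241, -0.0, 0.97], [-0.0, -1.0, -0.001]]
wrist_force: [-0.2, 0.2, -0.1]
width: 0.094
```

Call:
play_rows([
  [[0,0,0,7,-31,1,1],[0,0,0,7,-31,1,1],[0,0,0,7,-31,1,1],[0,0,0,7,-31,1,1],[0,0,0,7,-31,1,1],[0,0,0,7,-31,1,1],[0,0,0,7,-31,1,1],[0,0,0,7,-31,1,1]],
])

```text
t: 1.43
eef_pos: [0.4803, 0.1049, 0.2662]
tool_rot: [[0.969, 0.0, 0.246], [-0.246, -0.002, 0.969], [0.0, -1.0, -0.002]]
wrist_force: [-0.4, 0.2, -0.3]
width: 0.0943
```

Call:
play_rows([
  [[0,0,0,5,-29,0,1],[0,0,0,5,-29,0,1],[0,0,0,5,-29,0,1],[0,0,0,5,-29,0,1],[0,0,0,5,-29,0,1],[0,0,0,5,-29,0,1],[0,0,0,5,-29,0,1],[0,0,0,5,-29,0,1]],
])

```text
t: 2.1
eef_pos: [0.5292, -0.1903, 0.2659]
tool_rot: [[0.968, 0.0, 0.252], [-0.252, -0.007, 0.968], [0.002, -1.0, -0.006]]
wrist_force: [0.1, -0.6, 0.0]
width: 0.0939
```

```bash
cat >> h.py <<'E'
def wrist(name=None):
    from station import state,get_image
    s=state();d=get_image("wrist")
    H=np.array(d["hand_eye"]);T=np.eye(4);T[:3,:3]=s["tool_rot"];T[:3,3]=s["eef_pos"]
    C=T@H;d["R"]=C[:3,:3].T;d["t"]=-C[:3,:3].T@C[:3,3]
    if name: cv2.imwrite(f"pics/{name}.png",d["pixels"])
    return d,s
def proj(d,X):
    x=d["mtx"]@(np.array(d["R"])@X+np.array(d["t"]).ravel());return x[:2]/x[2]
E
python3 - <<'E'
from h import *
import pickle
d,s=wrist("w1");pickle.dump(d,open("w1.pkl","wb"))
print(np.round(s["joint_positions"],1),s["eef_pos"],np.round(d["hand_eye"],3).tolist(),proj(d,[.552,-.209,.1]),proj(d,[.52,-.098,.14]))
E
```

```text
[ 8.8 25.3 11.7 97.1 -5.5 58.1 97.7] [ 0.52921629 -0.19033963  0.26593937] [[0.0, 0.97, 0.241, -0.07], [0.0, -0.241, 0.97, -0.179], [1.0, -0.0, -0.0, 0.001], [0.0, 0.0, 0.0, 1.0]] [313.82579498 210.11321522] [406.47518001 166.42060104]
```

View pics/w1.png

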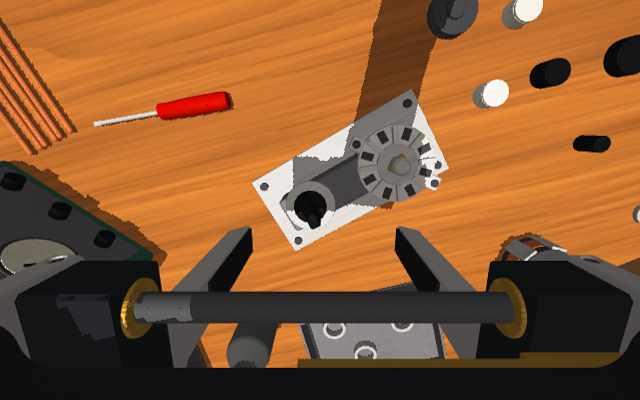

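```bash
python3 - <<'E'
import cv2,pickle,numpy as np
p=pickle.load(open("w1.pkl","rb"))["pixels"][175:245,275:355].astype(float)
q=pickle.load(open("top.pkl","rb"))["pixels"][163:203,417:457].astype(float)
f=lambda a,k:cv2.resize((255*(np.clip(a,0,120)/120)**.5).astype(np.uint8),None,fx=k,fy=k,interpolation=cv2.INTER_CUBIC)
a=f(p,5);b=f(q,8)
c=np.zeros((350,730,3),np.uint8);c[:350,:400]=a;c[:320,405:725]=b;cv2.imwrite("pics/k.png",c)
E
```

```text
(no output)
```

View pics/k.png

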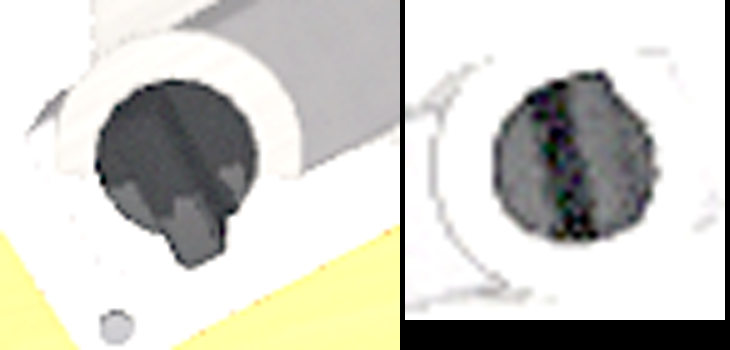

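```bash
python3 - <<'E'
from h import *
import pickle
w=pickle.load(open("w1.pkl","rb"));t=pickle.load(open("top.pkl","rb"))
print("foot",[ray(w,310.4,206,z).round(4) for z in(.07,.074)],[ray(t,438.2,182.6,z).round(4) for z in(.07,.074)])
for d,a,b in((w,(308,194),(321,217.)),(t,(434.75,174.2),(438.9,192.4))):
    for z in(.074,.106):
        v=ray(d,*b,z)-ray(d,*a,z);print("bar az",np.degrees(np.arctan2(v[1],v[0]))%180,np.linalg.norm(v))
# hub: gold/seat in top picture ; corners of plate
p=t["pixels"]
m=np.zeros(p.shape[:2],bool);m[145:245,325:475]=(p.min(2)>150)[145:245,325:475]
m=cv2.morphologyEx(m.astype(np.uint8),cv2.MORPH_CLOSE,np.ones((25,25)))
c=max(cv2.findContours(m,0,2)[0],key=cv2.contourArea);r=cv2.minAreaRect(c);P=[ray(t,*q,.012) for q in cv2.boxPoints(r)]
print(np.round(P,4).tolist(),np.linalg.norm(P[0]-P[1]),np.linalg.norm(P[1]-P[2]));v=max((P[1]-P[0],P[2]-P[1]),key=np.linalg.norm);print(np.degrees(np.arctan2(v[1],v[0])),np.mean(P,0))
E
```

```text
foot [array([ 0.5532, -0.2152,  0.07  ]), array([ 0.5522, -0.2148,  0.074 ])] [array([ 0.5562, -0.2162,  0.07  ]), array([ 0.5557, -0.2153,  0.074 ])]
bar az 13.732345804254846 0.0357299301758941
bar az 13.73234580425483 0.03264881243264014
bar az 11.41758123662592 0.03815146764493938
bar az 11.41758123662595 0.03699559071950922
[[0.5641, -0.0055, 0.012], [0.6357, -0.2668, 0.012], [0.511, -0.2978, 0.012], [0.4403, -0.0389, 0.012]] 0.2708740063270025 0.12851455884455282
-74.67125282985091 [ 0.53776474 -0.15225665  0.012     ]
```

Call:
play_rows([
  [[0,0,27,2.5,-2.5,-5,0.2],[0,0,27,2.5,-2.5,-5,0.2],[0,0,27,2.5,-2.5,-9,0.2],[0,0,27,2.5,-2.5,-13,0.2],[0,0,27,2.5,-2.5,-14,0.2],[0,0,27,2.5,-2.5,-14,0.2],[0,0,27,2.5,-2.5,-14,0.2],[0,0,27,2.5,-2.5,-14,0.2]],
])

```text
t: 2.82
eef_pos: [0.5567, -0.2051, 0.1284]
tool_rot: [[0.974, 0.003, -0.224], [0.225, -0.001, 0.974], [0.003, -1.0, -0.002]]
wrist_force: [0.2, 0.1, 0.2]
width: 0.0568
```

```bash
python3 - <<'E'
from h import *
d,s=wrist();p=d["pixels"]
z=s["tool_rot"];print(s["eef_pos"].round(4) if hasattr(s["eef_pos"],"round") else s["eef_pos"],np.degrees(np.arctan2(z[1][2],z[0][2])),s["width"],np.round(s["joint_positions"],1))
q=proj(d,[.554,-.215,.1]);print(q)
u,v=q.astype(int);v=max(v,75)
c=p[max(v-110,0):v+110,max(u-160,0):u+160].astype(float)
cv2.imwrite("pics/w2.png",cv2.resize((255*(np.clip(c,0,140)/140)**.6).astype(np.uint8),None,fx=2,fy=2))
E
```

```text
[ 0.5567 -0.2051  0.1284] 102.97321501398935 0.056765140825626365 [ 15.6  36.6   3.  101.   -2.7  42.3 123. ]
[310.82348909 218.67577181]
```

View pics/w2.png

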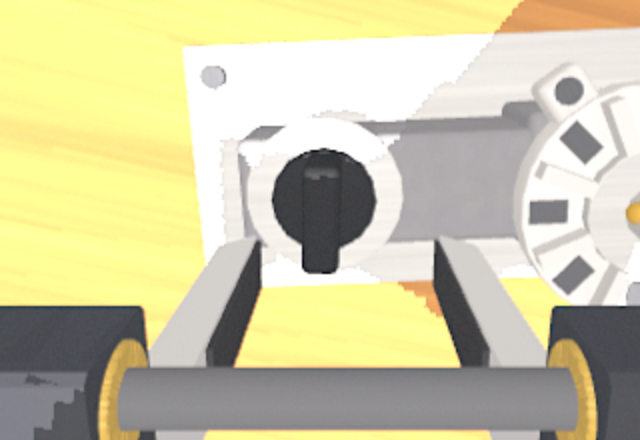

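Call:
play_rows([
  [[0,0,0,-0.25,-1,0,0.2],[0,0,0,-0.25,-1,0,0.2],[0,0,0,-0.25,-1,-1.5,0.2],[0,0,0,-0.25,-1,-3,0.2],[0,0,0,-0.25,-1,-4.5,0.2],[0,0,0,-0.25,-1,-4.5,0.2],[0,0,0,-0.25,-1,-4.5,0.2],[0,0,0,-0.25,-1,-4.5,0.2]],
])

```text
t: 3.53
eef_pos: [0.5531, -0.2157, 0.0822]
tool_rot: [[0.974, 0.001, -0.225], [0.225, -0.001, 0.974], [0.001, -1.0, -0.001]]
wrist_force: [-0.1, -0.7, 0.2]
width: 0.0562
```

Call:
play_rows([
  [[0,0,0,0,0,0,-1],[0,0,0,0,0,0,-1],[0,0,0,0,0,0,-1],[0,0,0,0,0,0,-1],[0,0,0,0,0,0,-1],[0,0,0,0,0,0,-1],[0,0,0,0,0,0,-1],[0,0,0,0,0,0,-1]],
])

```text
t: 4.2
eef_pos: [0.5528, -0.2162, 0.0812]
tool_rot: [[0.974, 0.001, -0.224], [0.224, -0.001, 0.974], [0.001, -1.0, -0.001]]
wrist_force: [0.9, -1.4, -0.5]
width: 0.0137
```

Call:
play_rows([
  [[0,0,-6,0,0,0,-1],[0,0,-12,0,0,0,-1],[0,0,-18,0,0,0,-1],[0,0,-24,0,0,0,-1],[0,0,-30,0,0,0,-1],[0,0,-36,0,0,0,-1],[0,0,-40,0,0,0,-1],[0,0,-40,0,0,0,-1]],
])

```text
t: 4.87
eef_pos: [0.5529, -0.2163, 0.0812]
tool_rot: [[0.89, 0.001, 0.456], [-0.456, -0.002, 0.89], [0.002, -1.0, -0.001]]
wrist_force: [0.7, -4.1, -1.1]
width: 0.014
```

Call:
play_rows([
  [[0,0,-6,0,0,0,-1],[0,0,-12,0,0,0,-1],[0,0,-18,0,0,0,-1],[0,0,-24,0,0,0,-1],[0,0,-30,0,0,0,-1],[0,0,-36,0,0,0,-1],[0,0,-36,0,0,0,-1],[0,0,-36,0,0,0,-1]],
])

```text
t: 5.53
eef_pos: [0.5528, -0.2164, 0.0812]
tool_rot: [[0.458, 0.001, 0.889], [-0.889, -0.002, 0.458], [0.002, -1.0, -0.0]]
wrist_force: [0.8, -4.4, -1.1]
width: 0.0136
```

```bash
python3 - <<'E'
from h import *
from station import *
s=state();z=s["tool_rot"];print(np.degrees(np.arctan2(z[1][2],z[0][2])),s["torque"],np.round(s["joint_positions"],1))
E
```

```text
27.254546684293327 [-1.16411564 -0.21577028  0.42987948] [  3.9  42.7  23.8 103.  -25.4  39.5  69.3]
```

Call:
play_rows([
  [[0,0,-3,0,0,0,-1],[0,0,-5,0,0,0,-1],[0,0,-7,0,0,0,-1],[0,0,-8,0,0,0,-1],[0,0,-8,0,0,0,-1],[0,0,-8,0,0,0,-1],[0,0,-8,0,0,0,-1],[0,0,-8,0,0,0,-1]],
])

```text
t: 6.2
eef_pos: [0.5528, -0.2163, 0.0812]
tool_rot: [[0.331, 0.001, 0.944], [-0.944, -0.002, 0.331], [0.002, -1.0, 0.0]]
wrist_force: [1.1, -5.2, -1.2]
width: 0.0142
```

```bash
python3 - <<'E'
from h import *
from station import *
s=state();z=s["tool_rot"];print(np.degrees(np.arctan2(z[1][2],z[0][2])),s["torque"],np.round(s["joint_positions"],1))
E
```

```text
19.33287841872064 [-1.37191517 -0.194053    0.74974554] [  2.7  43.2  26.  103.1 -27.6  40.1  63.4]
```

Call:
play_rows([
  [[0,0,0,0,0,0,0.2],[0,0,0,0,0,0,0.2],[0,0,0,0,0,0,0.2],[0,0,0,0,0,0,0.2],[0,0,0,0,0,4,0.2],[0,0,0,0,0,8,0.2],[0,0,0,0,0,12,0.2],[0,0,0,0,0,13,0.2]],
])

```text
t: 6.87
eef_pos: [0.5551, -0.2166, 0.217]
tool_rot: [[0.326, 0.008, 0.945], [-0.945, -0.003, 0.326], [0.005, -1.0, 0.007]]
wrist_force: [1.2, -0.2, 0.5]
width: 0.0563
```

Call:
play_rows([
  [[0,0,6,-8,33,3,0.6],[0,0,12,-8,33,3,0.6],[0,0,18,-8,33,3,0.6],[0,0,24,-8,33,3,0.6],[0,0,30,-8,33,3,0.6],[0,0,30,-8,33,3,0.6],[0,0,30,-8,33,3,0.6],[0,0,30,-8,33,3,0.6]],
])

```text
t: 7.53
eef_pos: [0.4729, 0.1097, 0.2405]
tool_rot: [[0.755, -0.001, 0.655], [-0.655, 0.001, 0.755], [-0.001, -1.0, 0.0]]
wrist_force: [1.4, 0.2, -0.4]
width: 0.0751
```

```bash
python3 - <<'E'
from h import *
from station import *
import pickle
d,s=wrist("w3");pickle.dump(d,open("w3.pkl","wb"));R=s["tool_rot"];print(s["eef_pos"],R.round(3).tolist(),np.round(s["joint_positions"],1))
print(proj(d,[.47,.144,.03]),proj(d,[.474,.25,.02]))
p=d["pixels"]
for c,st in blobs(p.max(2)<40): print(c,st,ray(d,*c,.015)[:2].round(4))
# knob check from top
t=get_image("top")["pixels"][163:203,417:457].astype(float)
a=cv2.resize((255*(np.clip(t,0,120)/120)**.5).astype(np.uint8),(400,400),interpolation=cv2.INTER_CUBIC)
cv2.imwrite("pics/v3.png",np.hstack([cv2.resize(p,(640,400)),cv2.resize(a,(160,400))*0+cv2.resize(a,(160,400))]) )
E
```

```text
[0.4728591  0.10968613 0.24054169] [[0.755, -0.001, 0.655], [-0.655, 0.001, 0.755], [-0.001, -1.0, 0.0]] [-35.   21.6  25.7 110.4 -12.   50.7  45.8]
[340.85314423 164.85973925] [403.73537414 113.57844389]
[403.5, 110.7] [384, 92, 39, 38, 1164] [0.4715 0.2532]
[244.8, 157.8] [241, 146, 7, 27, 68] [0.3772 0.0493]
[339.3, 162.2] [327, 149, 26, 27, 522] [0.4677 0.1443]
[415.4, 198.2] [404, 189, 23, 20, 321] [0.5784 0.1935]
[318.0, 344.8] [0, 229, 640, 171, 44818] [ 0.6723 -0.0744]
```

View pics/v3.png

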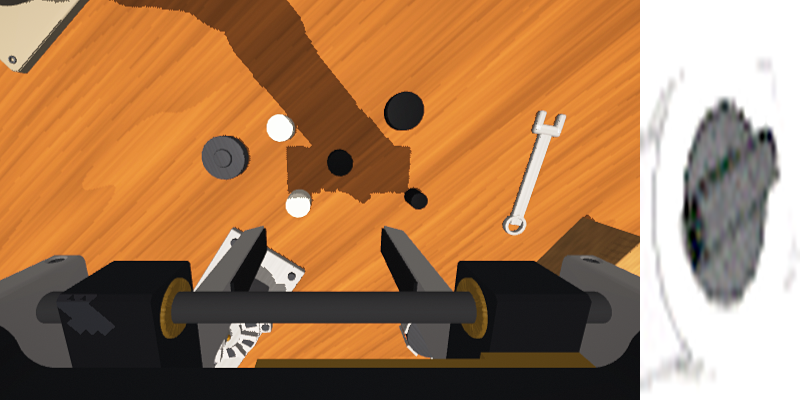

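Call:
play_rows([
  [[0,0,0,-0.4,3.4,-3,0.4],[0,0,0,-0.4,3.4,-6,0.4],[0,0,0,-0.4,3.4,-9,0.4],[0,0,0,-0.4,3.4,-12,0.4],[0,0,0,-0.4,3.4,-14,0.4],[0,0,0,-0.4,3.4,-14,0.4],[0,0,0,-0.4,3.4,-14,0.4],[0,0,0,-0.4,3.4,-14,0.4]],
])

```text
t: 8.3
eef_pos: [0.4711, 0.1413, 0.1013]
tool_rot: [[0.755, 0.001, 0.656], [-0.656, 0.0, 0.755], [0.001, -1.0, 0.001]]
wrist_force: [1.1, 0.6, -0.0]
width: 0.0657
```

```bash
python3 - <<'E'
from h import *
d,s=wrist("w4");R=s["tool_rot"];print(s["eef_pos"],np.round(s["joint_positions"],1),s["width"])
p=d["pixels"];print(proj(d,[.469,.144,.015]))
for c,st in blobs(p.max(2)<40): print(c,st,ray(d,*c,.015)[:2].round(4),[ray(d,st[0]+st[2]/2,v,z)[:2].round(4) for v,z in ((st[1],.03),(st[1]+st[3],0.))])
E
```

```text
[0.47107893 0.1412543  0.10134351] [-32.6  33.8  18.6 118.  -20.1  31.1  49.4] 0.06571788501986625
[323.43453063 202.47902935]
[420.0, 126.2] [388, 97, 61, 58, 2444] [0.4726 0.2543] [array([0.4501, 0.2633]), array([0.4963, 0.2411])]
[322.6, 201.7] [304, 181, 38, 42, 1241] [0.4679 0.1439] [array([0.4513, 0.1589]), array([0.4878, 0.1271])]
[258.5, 265.2] [242, 229, 32, 63, 853] [0.4751 0.0528] [array([0.4458, 0.0851]), array([0.5007, 0.0228])]
[388.0, 265.3] [374, 229, 32, 63, 870] [0.5601 0.1502] [array([0.5248, 0.1759]), array([0.5943, 0.1303])]
[498.6, 305.5] [417, 235, 179, 123, 10348] [0.6713 0.2087] [array([0.5996, 0.2529]), array([0.7497, 0.1794])]
[267.0, 362.9] [0, 261, 640, 139, 31180] [ 0.565  -0.0215] [array([0.5067, 0.1069]), array([ 0.6537, -0.0222])]
```

Call:
play_rows([
  [[0,0,0,-0.2,0.2,-2,0.4],[0,0,0,-0.2,0.2,-4,0.4],[0,0,0,-0.2,0.2,-6,0.4],[0,0,0,-0.2,0.2,-8,0.4],[0,0,0,-0.2,0.2,-9,0.4],[0,0,0,-0.2,0.2,-9.3,0.4],[0,0,0,-0.2,0.2,-9.3,0.4],[0,0,0,-0.2,0.2,-9.3,0.4]],
])

```text
t: 9.02
eef_pos: [0.4691, 0.1438, 0.0085]
tool_rot: [[0.755, 0.002, 0.656], [-0.656, 0.001, 0.755], [0.001, -1.0, 0.002]]
wrist_force: [-0.1, 0.4, 0.1]
width: 0.0656
```

Call:
play_rows([
  [[0,0,0,0,0,0,-1],[0,0,0,0,0,0,-1],[0,0,0,0,0,0,-1],[0,0,0,0,0,0,-1],[0,0,0,0,0,0,-1],[0,0,0,0,0,0,-1],[0,0,0,0,0,0,-1],[0,0,0,0,0,0,-1]],
])

```text
t: 9.68
eef_pos: [0.4684, 0.1437, 0.0077]
tool_rot: [[0.755, 0.0, 0.656], [-0.656, 0.0, 0.755], [0.0, -1.0, 0.0]]
wrist_force: [-0.2, -0.7, 4.7]
width: 0.0348
```

Call:
play_rows([
  [[0,0,0,0,0,1,-1],[0,0,0,0,0,4,-1],[0,0,0,0,0,8,-1],[0,0,0,0,0,12,-1],[0,0,0,0,0,16,-1],[0,0,0,0,0,20,-1],[0,0,0,0,0,20.5,-1],[0,0,0,0,0,20.5,-1]],
])

```text
t: 10.35
eef_pos: [0.4699, 0.1442, 0.2154]
tool_rot: [[0.755, 0.006, 0.655], [-0.655, 0.003, 0.755], [0.002, -1.0, 0.006]]
wrist_force: [-0.7, 0.6, -0.2]
width: 0.0344
```

Call:
play_rows([
  [[0,0,0,11.4,-29.5,0,-1],[0,0,0,11.4,-29.5,0,-1],[0,0,0,11.4,-29.5,0,-1],[0,0,0,11.4,-29.5,0,-1],[0,0,0,11.4,-29.5,0,-1],[0,0,0,11.4,-29.5,0,-1],[0,0,0,11.4,-29.5,0,-1],[0,0,0,11.4,-29.5,0,-1]],
])

```text
t: 11.02
eef_pos: [0.5815, -0.1568, 0.2104]
tool_rot: [[0.752, -0.003, 0.659], [-0.659, -0.002, 0.752], [-0.001, -1.0, -0.003]]
wrist_force: [0.5, -0.1, 0.5]
width: 0.0347
```

Call:
play_rows([
  [[0,0,0,0,0,0,-1],[0,0,0,0,0,0,-1],[0,0,0,0,0,0,-1],[0,0,0,0,0,0,-1],[0,0,0,0,0,0,-1],[0,0,0,0,0,0,-1],[0,0,0,0,0,0,-1],[0,0,0,0,0,0,-1]],
])

```text
t: 11.68
eef_pos: [0.5823, -0.1508, 0.2126]
tool_rot: [[0.756, 0.0, 0.655], [-0.655, 0.0, 0.756], [0.0, -1.0, 0.0]]
wrist_force: [0.4, -0.3, -0.2]
width: 0.0342
```

```bash
python3 - <<'E'
from h import *
import pickle
d,s=wrist("w5");pickle.dump((d,s),open("w5.pkl","wb"));print(s["eef_pos"],s["tool_rot"].round(3).tolist(),np.round(s["joint_positions"],1),s["width"])
print([proj(d,[.522,-.099,z]) for z in(.107,.115,.125,.137,.147)])
t=pickle.load(open("top.pkl","rb"))["pixels"][170:225,355:415]
cv2.imwrite("pics/v5.png",np.hstack([cv2.resize(d["pixels"][60:330,170:470],(440,396)),cv2.resize(t,(360,396),interpolation=cv2.INTER_CUBIC)]))
E
```

```text
[ 0.5823236  -0.15077756  0.21261753] [[0.756, 0.0, 0.655], [-0.655, 0.0, 0.756], [0.0, -1.0, 0.0]] [ -3.5  33.4  24.8  95.  -16.4  55.1  76.2] 0.034193903880589134
[array([322.31306801, 119.4603343 ]), array([322.28491355, 119.15258368]), array([322.24732526, 118.74171395]), array([322.19828893, 118.20570804]), array([322.15371776, 117.71850979])]
```

View pics/v5.png

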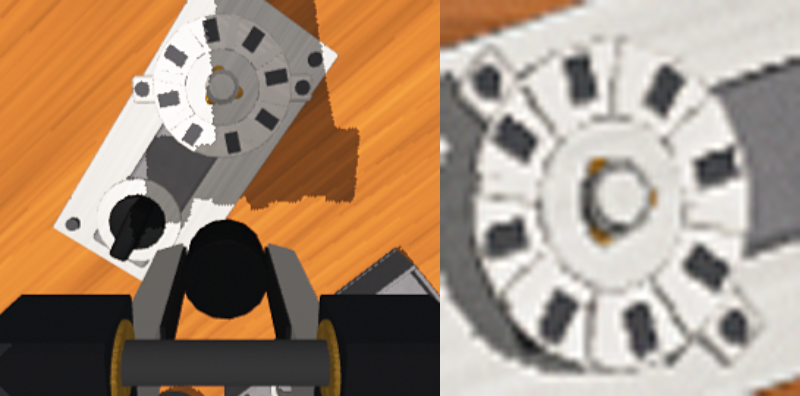

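```bash
python3 - <<'E'
from h import *
import pickle
d,s=pickle.load(open("w5.pkl","rb"));t=pickle.load(open("top.pkl","rb"))
g=cv2.cvtColor(d["pixels"],6)
C=cv2.HoughCircles(cv2.resize(g[80:160,280:365],None,fx=6,fy=6,interpolation=2),cv2.HOUGH_GRADIENT,1,60,param1=60,param2=25,minRadius=25,maxRadius=190)
if C is not None:
  for c in C[0][:8]: u,v,r=280+c[0]/6,80+c[1]/6,c[2]/6;print("w",u,v,r,ray(d,u,v,.125).round(4))
# brass + cap
hsv=cv2.cvtColor(d["pixels"],cv2.COLOR_BGR2HSV)
for z in(.13,.14,.15): print(z,ray(d,321.4,118.6,z).round(4),"top tip",ray(t,385.3,197.4,z).round(4),"top seat",ray(t,383.7,198.2,z-.022).round(4))
m=np.zeros_like(g);m[205:300,290:360]=d["pixels"].max(2)[205:300,290:360]<32
for c,st in blobs(m,200): print("cap",c,st)
zc=s["eef_pos"][2]-.0077+.03
print("exp cap top",proj(d,[*s["eef_pos"][:2],zc]))
E
```

```text
w 321.91666 119.91667 25.966667 [ 0.5226 -0.0999  0.125 ]
w 288.58334 96.083336 5.7333336 [ 0.4885 -0.1087  0.125 ]
0.13 [ 0.5216 -0.0996  0.13  ] top tip [ 0.5219 -0.0998  0.13  ] top seat [ 0.522  -0.0994  0.108 ]
0.14 [ 0.5219 -0.0998  0.14  ] top tip [ 0.5212 -0.0985  0.14  ] top seat [ 0.5213 -0.0982  0.118 ]
0.15 [ 0.5222 -0.1     0.15  ] top tip [ 0.5204 -0.0973  0.15  ] top seat [ 0.5205 -0.0969  0.128 ]
cap [324.4, 245.5] [290, 210, 70, 82, 3546]
exp cap top [322.43164118 253.33520706]
```

Call:
play_rows([
  [[0,0,0,-3,2.5,0,-1],[0,0,0,-5,4.2,0,-1],[0,0,0,-6,5.1,0,-1],[0,0,0,-6,5.1,-1,-1],[0,0,0,-6,5.1,-2.5,-1],[0,0,0,-6,5.1,-4,-1],[0,0,0,-6,5.1,-4.5,-1],[0,0,0,-6,5.1,-4.5,-1]],
])

```text
t: 12.4
eef_pos: [0.5218, -0.1007, 0.166]
tool_rot: [[0.755, -0.002, 0.656], [-0.656, -0.0, 0.755], [-0.002, -1.0, -0.002]]
wrist_force: [-0.5, -0.2, -0.1]
width: 0.0347
```

```bash
python3 - <<'E'
from h import *
from station import *
s=state();print(s["eef_pos"],s["wrist_force"])
d,s=wrist();sc=get_image("scene")
q=proj(sc,[.522,-.1,.14]).astype(int);print(q)
a=sc["pixels"][q[1]-60:q[1]+50,q[0]-80:q[0]+80];b=d["pixels"][100:310,200:440]
cv2.imwrite("pics/v6.png",np.hstack([cv2.resize(a,(436,300),interpolation=2),cv2.resize(b,(343,300))]))
E
```

```text
[ 0.52175633 -0.10074755  0.16603971] [-0.45630602 -0.16305937 -0.0938768 ]
[263 155]
```

View pics/v6.png

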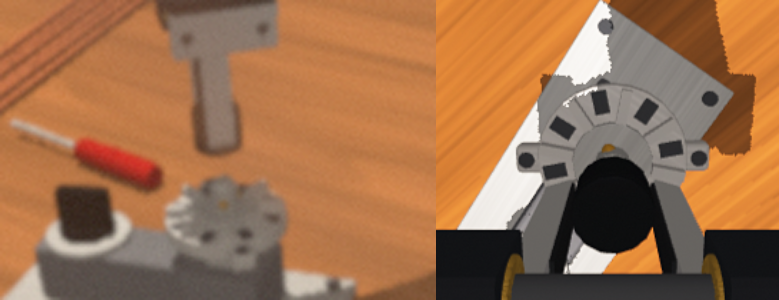

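Call:
play_rows([
  [[0,0,0,0,0.05,-0.3,-1],[0,0,0,0,0.05,-0.6,-1],[0,0,0,0,0.05,-0.9,-1],[0,0,0,0,0.05,-1.2,-1],[0,0,0,0,0.05,-1.5,-1],[0,0,0,0,0.05,-1.8,-1],[0,0,0,0,0.05,-2,-1],[0,0,0,0,0.05,-2,-1]],
])

```text
t: 13.17
eef_pos: [0.5219, -0.0999, 0.1469]
tool_rot: [[0.755, -0.001, 0.656], [-0.656, 0.0, 0.755], [-0.001, -1.0, -0.0]]
wrist_force: [-0.7, -0.7, -0.8]
width: 0.0347
```

Call:
play_rows([
  [[0,0,0,0,0,-0.1,-1],[0,0,0,0,0,-0.25,-1],[0,0,0,0,0,-0.4,-1],[0,0,0,0,0,-0.55,-1],[0,0,0,0,0,-0.7,-1],[0,0,0,0,0,-0.85,-1],[0,0,0,0,0,-1,-1],[0,0,0,0,0,-1,-1]],
])

```text
t: 13.83
eef_pos: [0.5221, -0.0999, 0.1371]
tool_rot: [[0.755, -0.001, 0.656], [-0.656, 0.0, 0.755], [-0.0, -1.0, -0.0]]
wrist_force: [-0.6, 0.0, -0.3]
width: 0.0346
```

Call:
play_rows([
  [[0,0,0,0,0,-0.1,-1],[0,0,0,0,0,-0.2,-1],[0,0,0,0,0,-0.3,-1],[0,0,0,0,0,-0.4,-1],[0,0,0,0,0,-0.5,-1],[0,0,0,0,0,-0.6,-1],[0,0,0,0,0,-0.6,-1],[0,0,0,0,0,-0.6,-1]],
])

```text
t: 14.5
eef_pos: [0.5222, -0.0999, 0.1314]
tool_rot: [[0.755, -0.0, 0.656], [-0.656, 0.0, 0.755], [-0.0, -1.0, -0.0]]
wrist_force: [-0.2, 0.3, 0.2]
width: 0.0347
```

Call:
play_rows([
  [[0,0,0,0,0,-0.1,-1],[0,0,0,0,0,-0.2,-1],[0,0,0,0,0,-0.3,-1],[0,0,0,0,0,-0.4,-1],[0,0,0,0,0,-0.4,-1],[0,0,0,0,0,-0.4,-1],[0,0,0,0,0,-0.4,-1],[0,0,0,0,0,-0.4,-1]],
])

```text
t: 15.17
eef_pos: [0.5223, -0.0999, 0.1275]
tool_rot: [[0.755, 0.0, 0.656], [-0.656, 0.0, 0.755], [0.0, -1.0, 0.0]]
wrist_force: [-1.4, 0.5, 0.2]
width: 0.0344
```

Call:
play_rows([
  [[0,0,0,0,0,-0.1,-1],[0,0,0,0,0,-0.2,-1],[0,0,0,0,0,-0.3,-1],[0,0,0,0,0,-0.3,-1],[0,0,0,0,0,-0.3,-1],[0,0,0,0,0,-0.3,-1],[0,0,0,0,0,-0.3,-1],[0,0,0,0,0,-0.3,-1]],
])

```text
t: 15.83
eef_pos: [0.5223, -0.1003, 0.1246]
tool_rot: [[0.755, 0.0, 0.656], [-0.656, -0.0, 0.755], [0.001, -1.0, -0.0]]
wrist_force: [-0.7, -1.4, 2.8]
width: 0.0346
```

Call:
play_rows([
  [[0,0,0,0,0,-0.05,-1],[0,0,0,0,0,-0.1,-1],[0,0,0,0,0,-0.15,-1],[0,0,0,0,0,-0.2,-1],[0,0,0,0,0,-0.2,-1],[0,0,0,0,0,-0.2,-1],[0,0,0,0,0,-0.2,-1],[0,0,0,0,0,-0.2,-1]],
])

```text
t: 16.5
eef_pos: [0.5223, -0.1003, 0.1228]
tool_rot: [[0.755, 0.0, 0.656], [-0.656, -0.0, 0.755], [0.001, -1.0, 0.0]]
wrist_force: [-1.0, -1.3, 6.2]
width: 0.0345
```

Call:
play_rows([
  [[0,0,0,0,0,-0.05,-1],[0,0,0,0,0,-0.1,-1],[0,0,0,0,0,-0.15,-1],[0,0,0,0,0,-0.2,-1],[0,0,0,0,0,-0.2,-1],[0,0,0,0,0,-0.2,-1],[0,0,0,0,0,-0.2,-1],[0,0,0,0,0,-0.2,-1]],
])

```text
t: 17.17
eef_pos: [0.5213, -0.1005, 0.1199]
tool_rot: [[0.755, -0.002, 0.656], [-0.656, -0.001, 0.755], [-0.001, -1.0, -0.002]]
wrist_force: [-2.3, -4.5, -1.8]
width: 0.0346
```

Call:
play_rows([
  [[0,0,0,0,0,-0.1,-1],[0,0,0,0,0,-0.2,-1],[0,0,0,0,0,-0.3,-1],[0,0,0,0,0,-0.3,-1],[0,0,0,0,0,-0.3,-1],[0,0,0,0,0,-0.3,-1],[0,0,0,0,0,-0.3,-1],[0,0,0,0,0,-0.3,-1]],
])

```text
t: 17.83
eef_pos: [0.5221, -0.0997, 0.1172]
tool_rot: [[0.755, -0.001, 0.656], [-0.656, 0.0, 0.755], [-0.001, -1.0, -0.0]]
wrist_force: [-0.2, -2.6, -5.7]
width: 0.0347
```

Call:
play_rows([
  [[0,0,0,0,0,-0.1,-1],[0,0,0,0,0,-0.2,-1],[0,0,0,0,0,-0.3,-1],[0,0,0,0,0,-0.3,-1],[0,0,0,0,0,-0.3,-1],[0,0,0,0,0,-0.3,-1],[0,0,0,0,0,-0.3,-1],[0,0,0,0,0,-0.3,-1]],
])

```text
t: 18.5
eef_pos: [0.5232, -0.1, 0.1152]
tool_rot: [[0.755, 0.002, 0.656], [-0.656, -0.0, 0.755], [0.002, -1.0, 0.001]]
wrist_force: [-2.1, -2.1, 5.9]
width: 0.0342
```

Call:
play_rows([
  [[0,0,0,0,0,-0.05,-1],[0,0,0,0,0,-0.1,-1],[0,0,0,0,0,-0.15,-1],[0,0,0,0,0,-0.2,-1],[0,0,0,0,0,-0.2,-1],[0,0,0,0,0,-0.2,-1],[0,0,0,0,0,-0.2,-1],[0,0,0,0,0,-0.2,-1]],
])

```text
t: 19.17
eef_pos: [0.5233, -0.1, 0.115]
tool_rot: [[0.755, 0.003, 0.656], [-0.656, 0.001, 0.755], [0.002, -1.0, 0.003]]
wrist_force: [-4.3, -1.8, 21.3]
width: 0.0347
```

Call:
play_rows([
  [[0,0,0,0,0,0.05,-1],[0,0,0,0,0,0.05,-1],[0,0,0,0,0,0.05,-1],[0,0,0,0,0,0.05,-1],[0,0,0,0,0,0.05,-1],[0,0,0,0,0,0.05,-1],[0,0,0,0,0,0.05,-1],[0,0,0,0,0,0.05,-1]],
])

```text
t: 19.83
eef_pos: [0.5233, -0.1, 0.115]
tool_rot: [[0.755, 0.003, 0.656], [-0.656, 0.001, 0.755], [0.002, -1.0, 0.002]]
wrist_force: [-2.6, -1.9, 18.3]
width: 0.0345
```

```bash
python3 - <<'E'
from h import *
from station import *
s=state();print(s["eef_pos"],s["wrist_force"])
d,s=wrist();sc=get_image("scene")
q=proj(sc,[.522,-.1,.12]).astype(int)
a=sc["pixels"][q[1]-55:q[1]+55,q[0]-80:q[0]+80];b=d["pixels"][100:310,200:440]
cv2.imwrite("pics/v7.png",np.hstack([cv2.resize(a,(436,300),interpolation=2),cv2.resize(b,(343,300))]))
E
```

```text
[ 0.52332178 -0.10003356  0.11500017] [-2.64261576 -1.9105845  18.29509475]
```

View pics/v7.png

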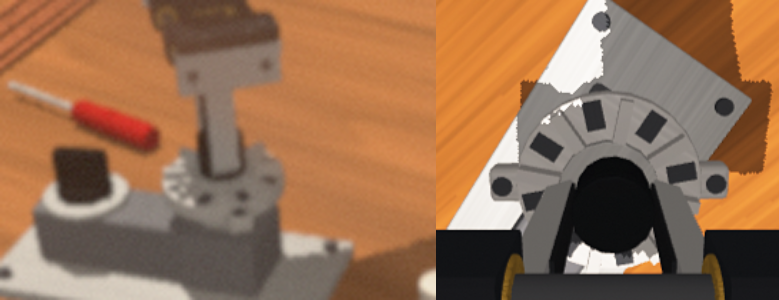

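```bash
python3 -c "
from station import *
print(close_job()); print(state()['wrist_force'])"
```

```text
the job is handed in; nothing more can be done
None
the job is handed in; nothing more can be done
```

I locked the post and snapped the 35 mm black cap onto the hub. I handed the job in at about 20 s with the gripper still gripping the cap and pressing down.

- **Knob:** I gripped the bar and turned it clockwise until the torque rose to about 0.75 N m. The angle worked out at about 1.5 rad, which is the stop within measuring error. The top camera showed the bar at its new angle afterwards.
- **Cap:** It touched the rollers with its edge at about z = 117 mm. The push then rose to at least 6 N, and the wrist force fell to -5.7 N at the click. The cap landed on the seat at about z = 107 mm, so it travelled about 10 mm, as it should.
- **Pressing:** The last reading was 18 N downward, held steady. Going from 6 to 21 N moved the tool only 0.2 mm, so the post was not sinking.
- **Other caps:** I did not touch the wide or narrow cap, but I took no final measurement of where they are.
- **Small disagreement:** The tool sat about 1 mm in x from my estimate of the hub axis, which is within the limit and the camera accuracy. The hand-in gives no verdict, and the wrist force could not be read again after it.

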